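# Pack the microsurgery instrument container

## Task

The instruments are cleaned; pack the set for sterilising. Put the deep steel basket (blue handle) into the open aluminium container, then stand the red-capped clamp pot upright in the basket's empty end compartment, then lay the shallow white instrument tray (yellow handle) on top of the basket inside the container, and last put the dark blue lid on so that it lies flat on the container's rim all round. Set each piece down gently without dropping it, let go of everything, and leave the wash bottle, kidney dish and culture dish where they are.

Things in the scene. Friction and masses are not known exactly. Their poses are not given: they have to be found in the camera images.
- container: Open bare-aluminium box, fixed: outside 192 x 146 mm (long side along x), 85 high, inside 184 x 138, floor 4 thick; drop handles on the short ends reach 104 mm from its centre. Origin: centre of its underside, z up. Basket, tray and lid fit it either way round (half a turn).
- basket_grip (a point): Centre of the blue bar handle (56 long, 10 wide, 10 tall, along x, the long side) of the deep steel basket, 40 mm above its underside, at its middle; z up. Rim 170 x 124 mm, foot 160 x 114, 46 high, 0.26 kg. Side walls 50 mm from the bar, contents 30 mm below it. Partition at x = +24; the empty compartment beyond it, 54 x 110, is centred at x = +52, its floor 37 mm below. Home: 44 mm above container origin.
- pot_center (a point): Centre (20 mm up) of the small upright steel pot with a red cap, a cylinder 36 mm in diameter, 40 tall, about 60 g, z up. In the basket's compartment only about 9 mm is free on its partition and end-wall sides, but 35 mm or more along the basket's y: grip it across y there, by its upper half. Home: 27 mm above container origin.
- tray_grip (a point): Centre of the yellow bar handle (56 long, 10 wide, 10 tall, along x, the long side) of the shallow white tray with forceps and scissors fixed in it; 27 mm above its underside, at its middle; z up. Rim 170 x 124 mm, foot 164 x 118, walls 16 high and 54 mm from the bar; contents reach 8 mm above the underside. 0.2 kg. Home on the basket's rim: 77 mm above container origin.
- lid_grip (a point): Centre of the white bar handle (70 long, 10 wide, 10 tall, along x, the long side, 20 clear of the plate) of the dark blue lid, at its middle, 37 mm above its underside; z up. Plate 204 x 158 x 4 mm; under it a tapered frame, 168 x 122 at most, 8 deep, drops inside the container's mouth. 0.3 kg. Home, plate on the container's rim: 114 mm above container origin.
- bottle_center (a point): Bystander: clear wash bottle with a blue cap and a bent spout, 62 mm in diameter, 175 mm tall; the point is on its axis 70 mm above its foot. Leave alone.
- dish_center (a point): Bystander: steel kidney dish, about 190 x 80 mm, 30 mm high; the point is near its middle, 15 mm up. Leave alone.
- petri_center (a point): Bystander: round closed culture dish, 60 mm in diameter, 15 mm high; the point is its centre. Leave alone.
Mind the look-alikes: they are no part of the job. Leave any pink or turquoise look-alike of the part that bears basket_grip alone. Of the things shaped like the part that bears pot_center, the bare steel one is meant.

How it is judged:
By the outcome, as a careful person would: the job done as asked, in the order asked, and still so for the second after the job is handed in, with the robot touching nothing.
It also fails if it takes over 118 s, if anything falls off the work surface, if the arm or the gripper's body presses on something with over 40 N, if the wrist force passes 120 N, or if a joint passes its speed limit or range.

## Robot

A 6-joint arm with a two-finger parallel gripper is mounted at the origin on the work surface. World frame = base frame: x ahead of the robot, y to its left, z up, the work surface at z = 0. Lengths are in m, angles in rad, forces in N, time in s.
With the tool pointing down it reaches from about 0.35 to 0.8 m from the base axis. Payload 7.3 kg.
Tool frame: the origin (TCP) lies between the finger pads; the fingertips stand 25 mm ahead of it and the grasp point (between the pads) lies 6 mm ahead of it (r.tip_extent is the distance from the TCP to the fingertips, in m); z points along the fingers, y is the line along which they close (so a half turn about z gives the same grasp; the last joint's range is limited). The gripper opens to 85 mm and grips with 20 to 120 N. Pads are 22 mm wide; open, the fingers measure 114 mm over their backs; the gripper's body (76 mm by 85 mm) begins 54 mm behind the grasp point. The pads swing forward as they close: fully open they stand 13 mm farther back than shut.
Start: joints at [-1.275, 0.342, 1.524, -0, 1.275, -0.146], TCP at [0.224, -0.475, 0.235] pointing down, gripper open.
Joint ranges: [-2.53, 2.53], [-0.77, 2.02], [0.04, 2.7], [-1, 4.14], [0.28, 2.66], [-3.11, 3.11]. Speed limits (rad/s): [2.57, 2.57, 3.14, 3.14, 3.14, 3.14].

## Interface

Orientations are given as a unit quaternion [x, y, z, w].
In Python, from workcell import r, command_gripper, optics gives the robot as it stands. The module is installed in compiled form; this text tells all that it offers. Calls block until the motion is done:
- r.reach(position, orientation): joint-space move of the TCP to a pose.
- r.move_straight(position, orientation=None, speed=0.15, max_force=None): straight line of the TCP; orientation=None keeps the orientation; speed is the mean speed in m/s. With max_force (N) it stops when the force on the tool has changed by that much, and returns True; else False.
- r.movej(angles): joint-space move.
- command_gripper(opening, force=None): finger opening in m; force is the grip in N (None keeps the last); returns when the fingers have stopped.
- r.hold(seconds).
- r.solve_ik(position, orientation): joint angles nearest the present ones, or None.
- r.read_state(): the state.
- optics.get_image(name): name is "scene" or "side" or "wrist"; returns (picture, depth): 480x640x3 uint8, red, green, blue; 480x640 float32, m along the optical axis (not along the pixel's ray), 0 where there is no reading.
- optics.camera_model(name): a dict with "K" (3x3 intrinsics, pixels), "k1" (the pictures are not rectified: a ray, as slopes to the right and down, at radius r is drawn at 1 + k1 r^2 times it, then the intrinsics apply), "R" (3x3) and "t" (3): a world point X has camera coordinates R X + t; the wrist camera has in their place "tool_from_camera" (4x4, takes a point from camera to tool coordinates, whose origin is the TCP and whose axes are the flange's). Camera axes: x right, y down, z forward; pixel columns grow to the right and rows downward; lengths in m; the calibration is good to about 2 mm. A picture is of the moment at which its call begins: read the wrist's pose just before it. camera_model takes no time and is no camera call.
A pose or a line that the arm cannot do raises r.PlanningError and nothing moves.
- r.finish_job(): hands the job in; it is judged then, once.
The state is a dict: "time_s": time; "joint_positions": joint angles; "dq": joint speeds; "tau": joint torques, N m; "eef_pos": TCP position; "eef_rot": TCP orientation; "contact_force": force on the tool from outside, world axes, zero at the start; "torque": the same for the moment, N m; "grip_width": finger opening in m; "grip_force": force on a finger pad.
Only numpy, scipy, OpenCV 4.12 (cv2) and the standard library are available. Lean on these libraries where they do the work, as an engineer would, in place of code of your own. Each camera call takes 0.05 s, during which the arm holds its last target. There are 200 camera calls.

## Working session

There is one attempt and no reset: what is moved stays moved. The work goes in short steps, each a Python script; the robot and the scene stay as the last script left them, time stands still between calls to the robot, and variables do not carry over. Pictures are saved under pics/ and viewed, at most 14 in all, crops included, and the job is handed in when it is done.

```bash
mkdir -p pics; cat > h.py <<'E'
import numpy as np, cv2
from workcell import r, command_gripper, optics
from scipy.spatial.transform import Rotation as Rot
def cloud(name):
    s=r.read_state(); im,d=optics.get_image(name); m=optics.camera_model(name)
    K=np.array(m["K"]);k1=m["k1"]
    v,u=np.mgrid[0:480,0:640].astype(np.float32)
    p=cv2.undistortPoints(np.stack([u.ravel(),v.ravel()],1)[:,None],K,np.array([k1,0,0,0,0.])).reshape(480,640,2)
    P=np.dstack([p*d[...,None],d])
    if "R" in m: W=(P-np.array(m["t"]))@np.array(m["R"])
    else:
        T=np.array(m["tool_from_camera"]); Rw=Rot.from_quat(s["eef_rot"]).as_matrix()
        W=(P@T[:3,:3].T+T[:3,3])@Rw.T+np.array(s["eef_pos"])
    W[d==0]=np.nan
    return im,W
def save(n,im): cv2.imwrite(f"pics/{n}.png",cv2.cvtColor(im,cv2.COLOR_RGB2BGR))
def down(yaw):  # tool z down, tool y axis along world angle yaw
    y=np.array([np.cos(yaw),np.sin(yaw),0]);z=np.array([0,0,-1.]);x=np.cross(y,z)
    return Rot.from_matrix(np.stack([x,y,z],1)).as_quat()
E
python3 - <<'E'
from h import *
for n in("scene","side"):
    im,W=cloud(n); save(n,im); np.savez(n,im=im,W=W)
s=r.read_state();print(s["eef_rot"],s["time_s"],s["contact_force"])
E
```

```text
[ 9.75700493e-01  2.19107383e-01 -3.60884093e-05 -7.07288862e-04] 0.1 [-0.05261301 -0.03108407 -0.43332256]
```

View pics/scene.png

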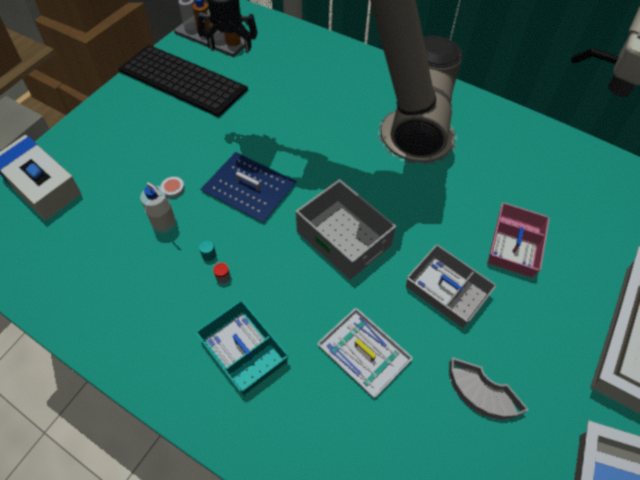

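View pics/side.png

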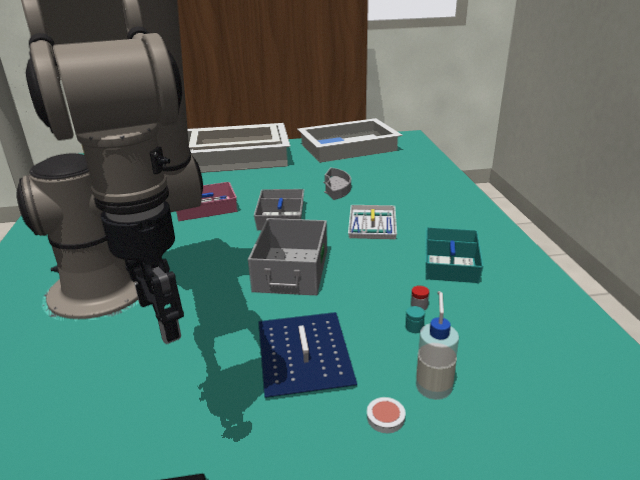

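Scene view: the container is at (345,230), the lid (249,185), the tray (365,350) and the kidney dish (487,390). There are three baskets: steel (450,287), pink (519,240) and turquoise (243,347). The steel one fits the description. There are two pots: red-capped steel (221,271) and turquoise (207,249). The red-capped one fits. I'll confirm both in one crop and measure.

```bash
cat > m.py <<'E'
from h import *
S=np.load("scene.npz");im,W=S["im"],S["W"]
D=np.load("side.npz")
a=cv2.resize(im[230:340,395:505],(390,390),interpolation=cv2.INTER_CUBIC)
sc=D["im"][270:350,380:460]
b=cv2.resize(sc,(390,390),interpolation=cv2.INTER_CUBIC)
save("crop",np.hstack([a,b]))
def rect(W,c,rad,z0,z1):
    m=(np.hypot(W[...,0]-c[0],W[...,1]-c[1])<rad)&(W[...,2]>z0)&(W[...,2]<z1)
    return m
px=dict(container=(345,230),lid=(249,185),basket=(450,287),tray=(365,350),pot=(221,271),tpot=(207,249),bottle=(158,210),petri=(172,187),kidney=(487,390),pink=(519,240),turq=(243,347))
for n,(u,v) in px.items():
    print(n,np.nanmedian(W[v-2:v+3,u-2:u+3].reshape(-1,3),0).round(3))
E
python3 m.py
```

```text
container [ 0.406 -0.009  0.005]
lid [ 0.422 -0.294  0.014]
basket [0.42  0.285 0.006]
tray [0.67  0.191 0.031]
pot [ 0.681 -0.184  0.041]
tpot [ 0.652 -0.249  0.042]
bottle [ 0.648 -0.39   0.092]
petri [ 0.537 -0.464  0.015]
kidney [0.604 0.457 0.004]
pink [0.23  0.38  0.045]
turq [ 0.807 -0.03   0.046]
```

View pics/crop.png

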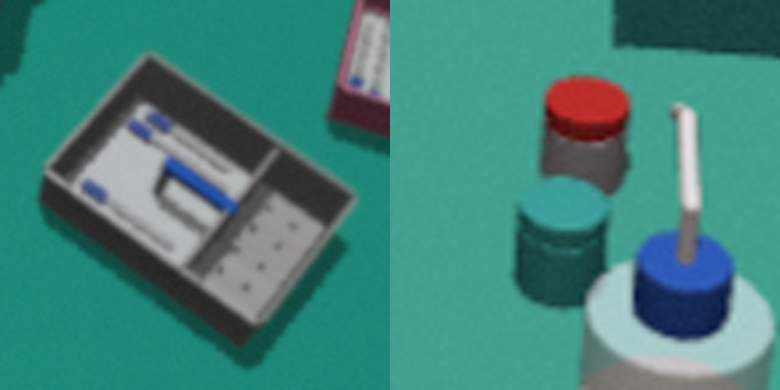

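The crop confirms both: the left is the bare steel basket with the blue handle, with its empty compartment to the lower right. The right is the steel pot with the red cap, with the turquoise look-alike next to it and the bottle further off. Next I fit poses from the clouds.

```bash
cat > fit.py <<'E'
from h import *
def fit(P,size=None):
    (c,s,a)=cv2.minAreaRect((P[:,:2]*1000).astype(np.float32))
    if s[0]<s[1]: s=s[::-1];a+=90
    a=(a+90)%180-90
    return np.array(c).round(1),np.array(s).round(1),round(a,1)
def sel(im,W,c,rad,z0,z1,col=None):
    m=(np.hypot(W[...,0]-c[0],W[...,1]-c[1])<rad)&(W[...,2]>z0)&(W[...,2]<z1)
    if col is not None:
        h=cv2.cvtColor(im,cv2.COLOR_RGB2HSV)
        lo,hi=col; m&=cv2.inRange(h,np.array(lo),np.array(hi))>0
    # drop lone pixels
    m=cv2.morphologyEx(m.astype(np.uint8),cv2.MORPH_OPEN,np.ones((2,2)))>0
    return W[m]
BLUE=((105,120,40),(125,255,255));YEL=((22,120,80),(35,255,255));WHITE=((0,0,110),(180,70,255));RED=((0,150,80),(8,255,255));NAVY=((108,120,10),(130,255,200))
ITEMS=dict(cont=((.41,-.0),.16,.078,.09,None),bask=((.42,.28),.13,.038,.05,None),bbar=((.42,.28),.05,.03,.05,BLUE),
 tray=((.67,.19),.13,.010,.02,None),tbar=((.67,.19),.05,.022,.04,YEL),lid=((.42,-.29),.15,.004,.02,NAVY),lbar=((.42,-.29),.06,.028,.05,None),
 pot=((.685,-.186),.03,.034,.045,RED))
if __name__=="__main__":
    for n in("scene","side"):
        S=np.load(n+".npz");im,W=S["im"],S["W"]
        for k,(c,rad,z0,z1,col) in ITEMS.items():
            P=sel(im,W,c,rad,z0,z1,col)
            if len(P)>5: print(n,k,len(P),*fit(P),P.mean(0).round(3),np.percentile(P[:,2],95).round(3))
E
python3 fit.py
```

```text
scene cont 715 [403.9   4.8] [200.3 191.3] -15.7 [nan nan nan] nan
scene bask 667 [392.6 289.5] [195.4 167.2] -10.0 [nan nan nan] nan
scene bbar 81 [427.4 289.1] [54.7 25.2] -75.5 [nan nan nan] nan
scene tray 399 [665.6 190.9] [171.4 126.3] 77.5 [nan nan nan] nan
scene tbar 114 [667.2 191.1] [49.8 14.2] 82.7 [0.668 0.192 0.031] 0.036
scene lid 2626 [ 423.5 -292.7] [196.9 155.4] 89.7 [nan nan nan] nan
scene lbar 114 [ 416.6 -294.6] [68.  24.2] -85.9 [ 0.422 -0.29   0.038] 0.046
scene pot 147 [ 678.6 -185.6] [31.1 30.8] 17.3 [ 0.679 -0.184  0.04 ] 0.044
side cont 615 [495.4  36.7] [371.9 131.5] 55.4 [nan nan nan] nan
side bask 421 [409.  271.5] [344.1 208. ] -89.6 [0.419 0.284 0.039] 0.045
side bbar 41 [428.3 280.2] [60.   7.2] 76.7 [0.43  0.284 0.036] 0.046
side tray 268 [671.3 195.3] [198.7 125. ] 76.2 [nan nan nan] nan
side tbar 32 [675.  212.7] [102.9   6.1] 76.5 [0.672 0.197 0.02 ] 0.034
side lid 5563 [ 413.3 -293.6] [195.7 154.1] -80.7 [nan nan nan] nan
side lbar 173 [ 425.1 -282.3] [100.9  13.6] 90.0 [ 0.424 -0.301  0.037] 0.044
side pot 151 [ 677.6 -194.9] [31.3 30.7] 40.3 [ 0.678 -0.197  0.038] 0.041
```

```bash
sed -i 's/np.ones((2,2))/np.ones((3,3))/' fit.py; cat > wl.py <<'E'
from h import *
m=optics.camera_model("wrist");T=np.array(m["tool_from_camera"]);print(T.round(3),np.array(m["K"])[0,0],m["k1"])
h=.30;out=[]
for n,c in dict(lid=(.42,-.292),pot=(.68,-.19),tray=(.668,.19),bask=(.423,.283),cont=(.405,.0)).items():
    az=np.arctan2(c[1],c[0])
    for yaw in (az,az+np.pi/2,az-np.pi/2,az+np.pi):
        q=down(yaw);R=Rot.from_quat(q).as_matrix()
        o=R@T[:3,3]; f=R@T[:3,2]; L=-(h+o[2]-.04)/f[2]
        p=np.array([c[0],c[1],0])-o-f*L; p[2]=h
        try: r.reach(p,q);break
        except r.PlanningError as e: print(n,e)
    r.hold(.2)
    im,W=cloud("wrist");np.savez("w_"+n,im=im,W=W);out.append(cv2.resize(im,(266,200)))
    print(n,yaw,r.read_state()["time_s"],r.read_state()["eef_pos"])
out.append(out[0]*0);save("w",np.vstack([np.hstack(out[:3]),np.hstack(out[3:])]))
E
python3 wl.py
```

```text
[[-0.    -0.952 -0.307  0.078]
 [ 1.    -0.    -0.    -0.   ]
 [ 0.    -0.307  0.952 -0.137]
 [ 0.     0.     0.     1.   ]] 399.6792197457631 -0.046642309556319095
lid -0.6075229003913718 1.575 [ 0.44791286 -0.25235444  0.29974804]
pot -0.2724631494037917 2.8667 [ 0.6929217  -0.14356808  0.30086896]
tray 0.27711295070142333 4.5417 [0.65513205 0.23648041 0.29995626]
bask 0.5896374794751862 5.85 [0.3965798  0.32393122 0.2996282 ]
cont 0.0 7.1667 [0.40533351 0.05018058 0.29989625]
```

View pics/w.png

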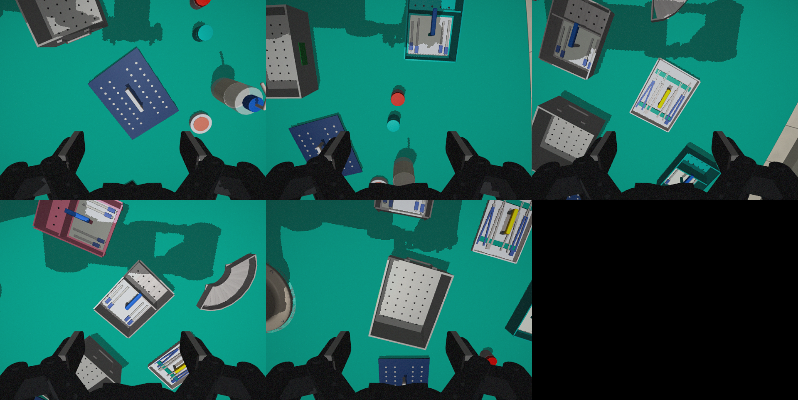

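The montage shows each target clear in its own view (lid, pot, tray, basket, container), with no neighbour overlapping. Now the precise fit.

```bash
cat > fit2.py <<'E'
from fit import *
I=dict(cont=((.405,.0),.14,.079,.092,None),bask=((.423,.283),.12,.040,.052,None),bbar=((.423,.283),.045,.034,.055,BLUE),
 tray=((.668,.19),.115,.011,.022,None),tbar=((.668,.19),.045,.024,.04,YEL),lid=((.42,-.292),.14,.004,.022,NAVY),lbar=((.42,-.292),.06,.030,.05,None),
 pot=((.68,-.187),.03,.034,.05,RED))
src=dict(cont="cont",bask="bask",bbar="bask",tray="tray",tbar="tray",lid="lid",lbar="lid",pot="pot")
for k,(c,rad,z0,z1,col) in I.items():
    S=np.load("w_"+src[k]+".npz");im,W=S["im"],S["W"]
    P=sel(im,W,c,rad,z0,z1,col);P=P[~np.isnan(P[:,0])]
    print(k,len(P),*fit(P),"med",np.median(P,0).round(4),"mean",P.mean(0).round(4))
    if k=="pot":print(cv2.minEnclosingCircle((P[:,:2]*1000).astype(np.float32)))
E
sed -i 's/    m=cv2.morph.*/    n,l,st,_=cv2.connectedComponentsWithStats(m.astype(np.uint8)); m=l==1+st[1:,4].argmax()/' fit.py
python3 fit2.py
```

```text
cont 3466 [428.9  -1.4] [193.6 147.1] 74.5 med [0.4364 0.007  0.0832] mean [0.4335 0.0021 0.083 ]
bask 2896 [426.9 282.7] [170.3 124.8] 80.1 med [0.4275 0.293  0.0438] mean [0.4301 0.285  0.0436]
bbar 509 [426.5 283.5] [55.1  9.7] 80.2 med [0.4265 0.2843 0.0433] mean [0.4264 0.2842 0.0431]
tray 1826 [667.  189.3] [171.  124.4] 76.3 med [0.6691 0.1931 0.0143] mean [0.6687 0.1905 0.0141]
tbar 457 [667.  190.1] [55.3 10.1] 76.2 med [0.667  0.1911 0.0303] mean [0.6671 0.191  0.0304]
lid 19440 [ 423.5 -296.5] [203.2 157.1] -89.7 med [ 0.4197 -0.2978  0.011 ] mean [ 0.4212 -0.2975  0.011 ]
lbar 665 [ 423.3 -295.6] [69.4 10.4] -89.6 med [ 0.4241 -0.2945  0.0407] mean [ 0.4239 -0.2946  0.0403]
pot 826 [ 678.1 -188.5] [34.5 33.6] 74.2 med [ 0.6787 -0.188   0.0384] mean [ 0.6787 -0.1881  0.0384]
((678.48291015625, -188.7693634033203), 17.78911590576172)
```

```bash
cat > pp.py <<'E'
from h import *
C=np.array([.4289,-.0014]);CA=74.5
def st(msg):
    s=r.read_state();print(msg,"t",round(s["time_s"],2),"p",np.round(s["eef_pos"],4),"F",np.round(s["contact_force"],1),"w",round(s["grip_width"],4),"gf",round(s["grip_force"],1))
def go(xy,z,q,sp=.2,**k): return r.move_straight([xy[0],xy[1],z],q,speed=sp,**k)
def pick(xy,ang,zg,opening,force,lift):
    "ang: tool y angle, deg; zg: grasp point height"
    q=down(np.radians(ang)); z=zg+.006
    command_gripper(opening,force)
    r.reach([*xy,max(z+.12,.2)],q); go(xy,z+.03,q); go(xy,z,q,.05,max_force=15); st("at")
    command_gripper(0,force); st("closed")
    go(xy,z+.01,q,.04); go(xy,lift,q); st("lifted")
def place(xy,ang,zg,lift,opening,near=.012,over=.004,up=.25):
    q=down(np.radians(ang)); z=zg+.006
    go(xy,lift,q,.2); go(xy,z+near,q,.12); r.hold(.3); st("near")
    hit=go(xy,z-over,q,.02,max_force=6); st(f"down hit={hit} dz={r.read_state()['eef_pos'][2]-z:.4f}")
    r.hold(.2); command_gripper(opening); st("open")
    r.hold(.2); go(xy,z+.03,q,.06); go(xy,up,q); st("up")
E
python3 - <<'E'
from pp import *
pick((.4266,.2834),-9.9,.041,.04,50,.25)
im,W=cloud("side");save("held",im)
E
```

```text
at t 10.19 p [0.4267 0.2835 0.0469] F [-0.1  0.5  0.6] w 0.0402 gf 0.0
closed t 10.61 p [0.4268 0.2835 0.0474] F [-1.  -0.7  3.6] w 0.0069 gf 49.1
lifted t 12.12 p [0.426  0.2831 0.2488] F [-0.6  0.  -2.9] w 0.0068 gf 48.8
```

View pics/held.png

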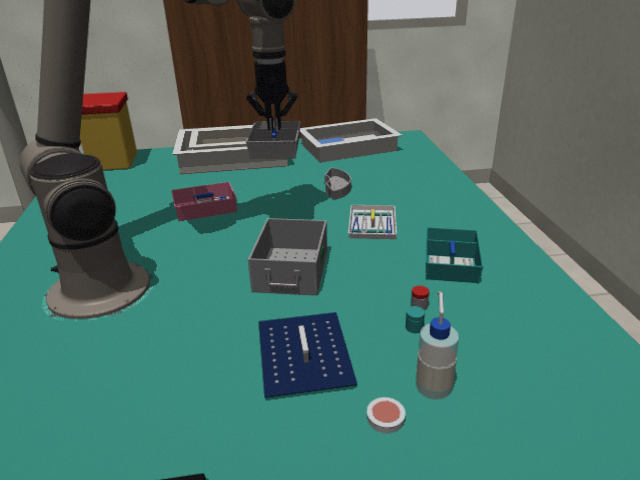

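The basket hangs level at (274,138) and the container is clear. Placing it now.

```bash
python3 - <<'E'
from pp import *
place(C,CA-90,.045,.25,.04,up=.30)
v=np.radians(CA)
q=down(np.radians(CA-90)); R=Rot.from_quat(q).as_matrix()
# look from the side of the wrist camera
T=np.array(optics.camera_model("wrist")["tool_from_camera"]); o=R@T[:3,3]; f=R@T[:3,2]
L=-(.30+o[2]-.04)/f[2]; p=np.array([*C,0])-o-f*L; p[2]=.30
r.reach(p,q); r.hold(.2); im,W=cloud("wrist");np.savez("w_in",im=im,W=W);save("inb",im);st("look")
from fit import *
P=sel(im,W,C,.08,.043,.056,None);print(*fit(P))
P=sel(im,W,C,.045,.035,.056,BLUE);print(*fit(P),np.median(P,0))
P=sel(im,W,C,.14,.079,.092,None);print(*fit(P))
E
```

```text
near t 15.76 p [ 0.429  -0.0014  0.0632] F [-0.1 -0.4 -3.3] w 0.0066 gf 48.9
down hit=True dz=0.0004 t 16.35 p [ 0.4288 -0.0014  0.0514] F [0.1 0.  4.9] w 0.0069 gf 50.6
open t 16.97 p [ 0.4281 -0.0012  0.0508] F [ 0.1 -0.3 -0.8] w 0.0401 gf 0.0
up t 19.06 p [ 0.4284 -0.0013  0.299 ] F [ 0.7 -0.2  0.1] w 0.0399 gf 0.0
look t 19.62 p [0.4421 0.0453 0.2998] F [ 0.2  0.5 -0.2] w 0.0399 gf 0.0
[429.2  -1.4] [112.2  55.6] -12.6
[428.2  -1.2] [55.6  9.1] 74.6 [4.29020661e-01 2.03137868e-05 4.73407552e-02]
[434.2  17.2] [154.9 146.1] 74.4
```

View pics/inb.png

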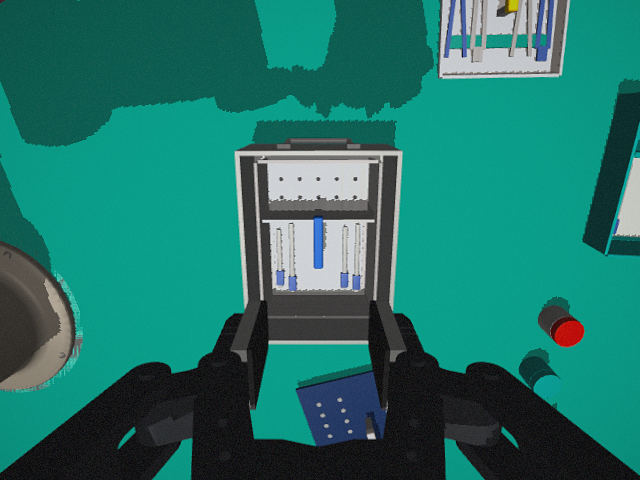

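The basket is seated at the centre of the container, handle at (319,243). The empty compartment is at the top of the picture (318,188), the +74.5° side. Pot next.

```bash
python3 - <<'E'
from pp import *
pick((.6785,-.1886),CA-90,.032,.062,35,.25)
v=np.radians(CA)
xy=np.array([.4285,-.0013])+.052*np.array([np.cos(v),np.sin(v)])
place(xy,CA-90,.039,.25,.058,up=.30)
q=down(np.radians(CA-90))
r.reach([.4421,.0453,.30],q); r.hold(.2); im,W=cloud("wrist");save("inp",im);st("look")
from fit import *
P=sel(im,W,xy,.03,.035,.06,RED);print(xy,*fit(P),np.median(P,0))
E
```

```text
at t 22.83 p [ 0.6786 -0.1887  0.038 ] F [0.5 1.3 0.1] w 0.0619 gf 0.0
closed t 23.21 p [ 0.6789 -0.1887  0.0387] F [ 0.1 -0.3  3.7] w 0.0337 gf 34.6
lifted t 24.77 p [ 0.678  -0.1884  0.2484] F [-0.4 -0.3 -1.6] w 0.0338 gf 34.9
near t 28.65 p [0.4425 0.0488 0.0572] F [-0.6  0.6 -0.1] w 0.0339 gf 34.9
down hit=True dz=0.0007 t 29.23 p [0.4424 0.0488 0.0457] F [0.1 0.2 4.8] w 0.0334 gf 35.5
open t 29.79 p [0.4418 0.0488 0.0453] F [ 0.7 -0.2  1. ] w 0.058 gf 0.0
up t 31.91 p [0.4419 0.0488 0.299 ] F [ 0.3 -0.1  0.1] w 0.0582 gf 0.0
look t 32.41 p [0.4421 0.0453 0.2999] F [ 0.3 -0.   0.4] w 0.0578 gf 0.0
[0.4423964  0.04880878] [442.3  49.1] [34.5 32.9] 74.6 [0.44235783 0.0492585  0.04548742]
```

View pics/inp.png

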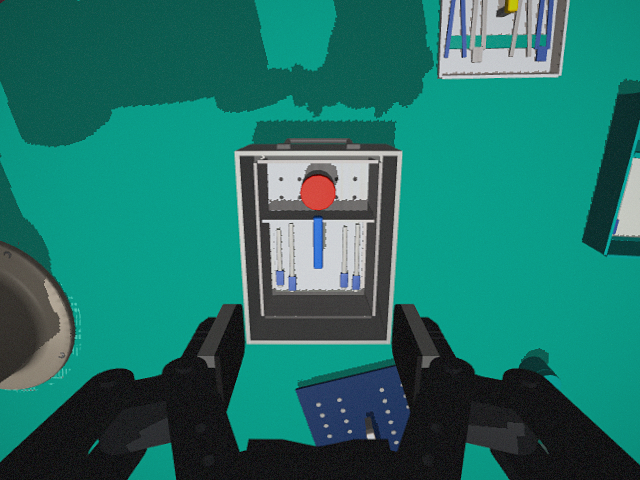

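The pot stands upright in the compartment, its cap at (318,192). Tray next.

```bash
python3 - <<'E'
from pp import *
pick((.667,.1902),76.2-90,.030,.04,50,.25)
B=np.array([.4285,-.0013])
place(B,CA-90,.080,.25,.04,up=.30)
q=down(np.radians(CA-90))
r.reach([.4421,.0453,.30],q); r.hold(.2); im,W=cloud("wrist");save("int",im);st("look")
from fit import *
P=sel(im,W,B,.045,.068,.1,YEL);print(*fit(P),np.median(P,0))
E
```

```text
at t 35.39 p [0.6671 0.1902 0.036 ] F [-0.  -0.4  0.1] w 0.0402 gf 0.0
closed t 35.86 p [0.6672 0.1902 0.0364] F [0.5 1.1 2.2] w 0.0001 gf 0.9
lifted t 37.42 p [0.6664 0.1901 0.2485] F [-0.5 -0.7 -0.3] w 0.0001 gf 0.0
near t 40.83 p [ 0.4286 -0.0013  0.0983] F [-0.2  0.3  0.2] w -0.0002 gf 0.0
down hit=False dz=-0.0039 t 41.77 p [ 0.4286 -0.0013  0.0821] F [1. 1. 1.] w 0.0001 gf 0.0
open t 42.44 p [ 0.4285 -0.0013  0.082 ] F [-1.5  0.1 -0.7] w 0.0399 gf 0.0
up t 44.42 p [ 0.428  -0.0012  0.2989] F [-0.3 -0.5 -0.1] w 0.04 gf 0.0
look t 44.98 p [0.4419 0.0447 0.2997] F [-0.2  0.2  1.7] w 0.0398 gf 0.0Traceback (most recent call last):
  File "<stdin>", line 8, in <module>
  File "fit.py", line 13, in sel
    n,l,st,_=cv2.connectedComponentsWithStats(m.astype(np.uint8)); m=l==1+st[1:,4].argmax()
                                                                          ~~~~~~~~~~~~~~~^^
ValueError: attempt to get argmax of an empty sequence
```

View pics/int.png

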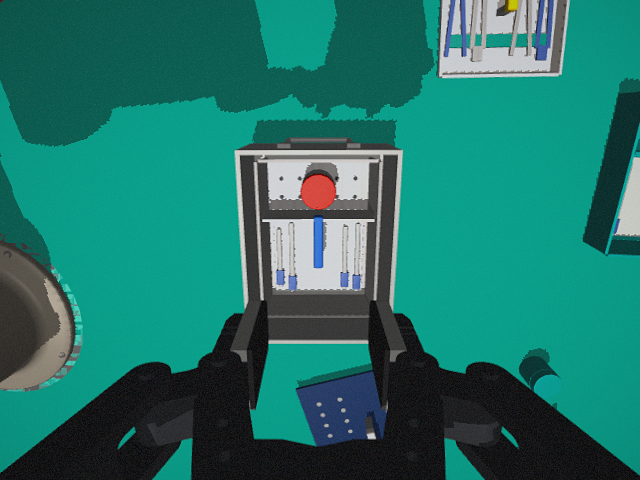

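The tray was not gripped: the fingers closed to 0, so nothing was carried and nothing was disturbed in the container. I'll look at the tray again, closer, before retrying.

```bash
python3 - <<'E'
from pp import *
from fit import *
from pp import st
print(r.tip_extent)
q=down(np.radians(-13.8)); R=Rot.from_quat(q).as_matrix()
T=np.array(optics.camera_model("wrist")["tool_from_camera"]); o=R@T[:3,3]; f=R@T[:3,2]
c=(.667,.19)
h=.2;L=-(h+o[2]-.03)/f[2]; p=np.array([*c,0])-o-f*L; p[2]=h
r.reach(p,q); r.hold(.2); im,W=cloud("wrist");save("tr2",im);st("look")
P=sel(im,W,c,.05,.015,.045,YEL);print(*fit(P),np.nanmedian(P,0),np.nanpercentile(P[:,2],[5,95]))
P=sel(im,W,c,.115,.011,.022,None);P=P[~np.isnan(P[:,0])];print(*fit(P))
P=W[(np.hypot(W[...,0]-.59,W[...,1]-.25)<.05)];print("table z",np.nanmedian(P[:,2]))
E
```

```text
0.025
look t 46.38 p [0.6721 0.2089 0.2014] F [-0.   0.  -0.4] w 0.0399 gf 0.0
[666.9 190.4] [55.   8.3] 76.2 [0.66714905 0.191289   0.03055141] [0.0293715  0.03165937]
[669.7 201. ] [147.4 124. ] 76.1
table z 0.014728512832859725
```

View pics/tr2.png

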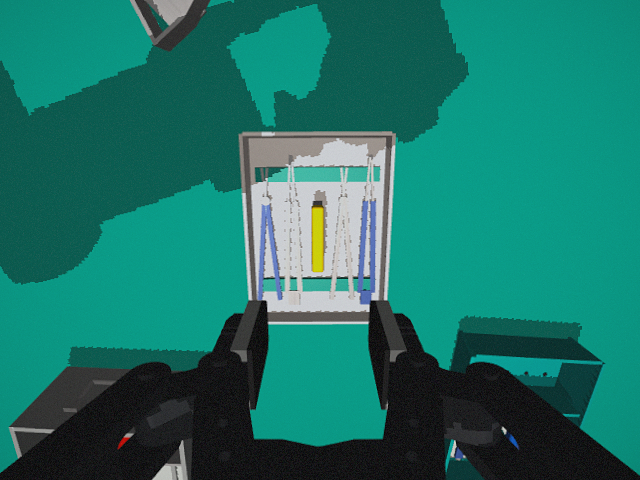

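The tray is undisturbed, with the bar at (318,238) in the same place as before. The pads had caught only the top edge of the bar, so I'll retry 2.5 mm lower and check the grip before lifting.

```bash
python3 - <<'E'
from pp import *
q=down(np.radians(76.2-90));xy=(.667,.1903);z=.0275+.006
command_gripper(.03,50)
r.reach([*xy,.2],q);go(xy,z+.03,q);hit=go(xy,z-.0005,q,.04,max_force=6);st(f"at {hit}")
command_gripper(0,50);st("closed")
s=r.read_state()
if s["grip_width"]>.003 and s["grip_force"]>20:
    go(xy,z+.015,q,.04);r.hold(.2);st("up15");s=r.read_state()
    if s["grip_width"]>.003: go(xy,.25,q);st("lifted")
E
```

```text
at False t 48.63 p [0.6672 0.1903 0.0332] F [ 0.7 -0.6  0.1] w 0.0298 gf 0.0
closed t 48.97 p [0.6673 0.1904 0.0335] F [0.  0.4 2.7] w 0.0072 gf 48.9
up15 t 49.71 p [0.6668 0.1903 0.0482] F [-0.  -0.7 -2.3] w 0.0069 gf 48.8
lifted t 50.87 p [0.6664 0.1902 0.2485] F [ 0.6  0.1 -2.2] w 0.0073 gf 48.8
```

```bash
python3 - <<'E'
from pp import *
B=np.array([.4285,-.0013])
place(B,CA-90,.0775,.25,.03,up=.30)
q=down(np.radians(CA-90))
r.reach([.4421,.0453,.30],q); r.hold(.2); im,W=cloud("wrist");save("int2",im)
from fit import sel,fit,YEL
P=sel(im,W,B,.045,.068,.1,YEL);print(*fit(P),np.median(P,0),np.percentile(P[:,2],[5,95]))
E
```

```text
near t 54.28 p [ 0.4287 -0.0013  0.0958] F [-0.2 -0.  -1.7] w 0.0075 gf 48.8
down hit=True dz=-0.0002 t 54.89 p [ 0.4287 -0.0012  0.0833] F [1.4 0.2 2.6] w 0.0072 gf 49.6
open t 55.44 p [ 0.4276 -0.0012  0.0828] F [ 0.5  0.  -0.2] w 0.03 gf 0.0
up t 57.38 p [ 0.4279 -0.0012  0.2989] F [-0.8 -0.4  0.1] w 0.0301 gf 0.0
[428.1  -1.2] [55.8  8.7] 74.6 [4.28395979e-01 1.86972297e-05 8.04131479e-02] [0.07894172 0.08157305]
```

View pics/int2.png

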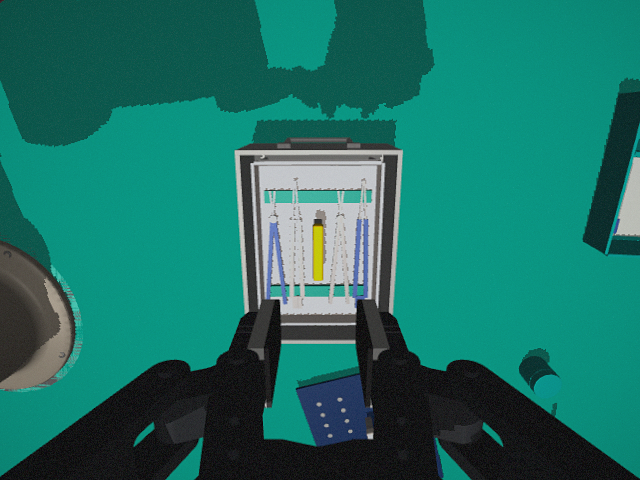

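The tray lies level on the basket, its handle at (318,250), z about 0.08. Lid last.

```bash
python3 - <<'E'
from pp import *
import sys
pick((.4234,-.2960),.35,.037,.04,60,.12)
if r.read_state()["grip_width"]<.003: sys.exit("missed")
q=down(np.radians(.35)); go((.4234,-.296),.25,q)
place(np.array([.4287,-.0014]),CA-90,.114,.25,.04,up=.30)
q=down(np.radians(CA-90))
r.reach([.4421,.0453,.30],q); r.hold(.2); im,W=cloud("wrist");save("inl",im);np.savez("w_fin",im=im,W=W)
im2,W2=cloud("side");save("side2",im2)
from fit import sel,fit,NAVY
P=sel(im,W,(.4287,-.0014),.14,.075,.1,NAVY);P=P[~np.isnan(P[:,0])];print(*fit(P))
A=np.c_[P[:,:2]-P[:,:2].mean(0),np.ones(len(P))];print(np.linalg.lstsq(A,P[:,2],rcond=None)[0],len(P))
E
```

```text
at t 61.07 p [ 0.4235 -0.2961  0.043 ] F [ 0.5 -0.5 -0.2] w 0.0402 gf 0.0
closed t 61.47 p [ 0.4236 -0.2962  0.0434] F [-0.   0.4  3.8] w 0.0072 gf 58.9
lifted t 62.35 p [ 0.4231 -0.2957  0.1195] F [-0.  -0.3 -2.6] w 0.0069 gf 58.7
near t 66.21 p [ 0.4289 -0.0014  0.1323] F [-0.1 -1.  -2.6] w 0.0067 gf 58.7
down hit=True dz=-0.0002 t 66.82 p [ 0.4286 -0.0014  0.1198] F [-0.5  0.6  4.9] w 0.0071 gf 59.8
open t 67.43 p [ 0.4279 -0.0012  0.1192] F [-0.4  0.5 -0.1] w 0.0401 gf 0.0
up t 69.19 p [ 0.4281 -0.0013  0.2988] F [ 0.5  0.6 -0.6] w 0.0401 gf 0.0
[428.4  -1.5] [203.3 157.2] 74.5
[-0.00024637 -0.00067717  0.08739879] 29014
```

View pics/inl.png

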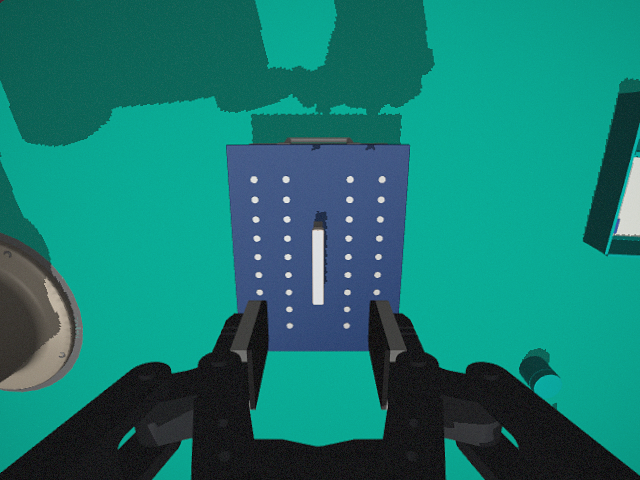

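View pics/side2.png

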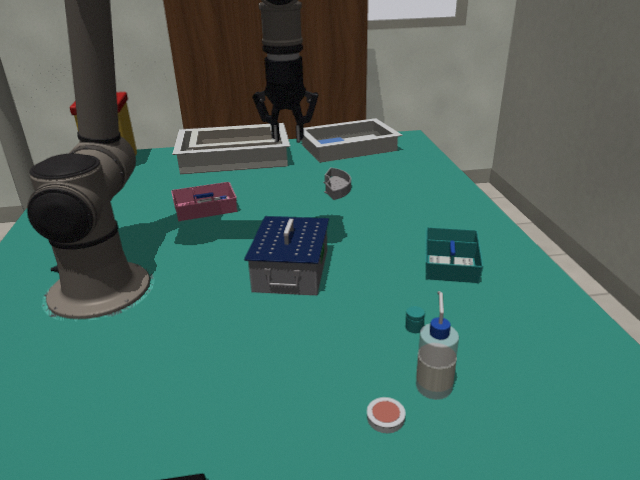

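The lid lies flat (tilt under 0.001) and centred on the container at (290,240). The bottle, kidney dish, culture dish and look-alikes are where they were, and the gripper is clear.

```bash
python3 -c "
from workcell import r
print(r.finish_job())"
```

```text
the job is handed in; nothing more can be done
None
```

The set is packed in the order asked and handed in at about 70 s: basket, pot and tray are in the container with the lid flat on its rim, after the tray's first grip missed (nothing moved) and a second held.

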